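Load a sample slider under a spring-closed reader cover

ROBOT

A 6-joint arm with a two-finger parallel gripper is mounted at the origin on the work surface. World frame = base frame: x ahead of the robot, y to its left, z up, the work surface at z = 0. Lengths are in m, angles in rad, forces in N, time in s.
With the tool pointing down it reaches from about 0.325 to 0.75 m from the base axis. Payload 7.6 kg.
Tool frame: the origin (TCP) lies at the very end of the fingers, on their centre line; the grasp point (between the pads) lies 19 mm behind it; y points along the fingers, z is the direction in which the jaws open and shut, and the axes are right-handed (so a half turn about y gives the same grasp; the last joint's range is limited). The gripper opens to 85 mm and grips with 20 to 120 N. Pads are 22 mm wide; open, the fingers measure 114 mm over their backs; the gripper's body (76 mm by 85 mm) begins 54 mm behind the grasp point. The pads swing forward as they close: fully open they stand 13 mm farther back than shut.
Start: joints at [1.148, 0.052, 1.401, -0, 1.689, -0.07], TCP at [0.181, 0.493, 0.231] pointing down, gripper open.
Joint ranges: [-2.9, 2.9], [-0.91, 2.17], [0.12, 2.37], [-1.06, 4.2], [0.26, 2.73], [-2.93, 2.93]. Speed limits (rad/s): [2.57, 2.57, 3.01, 3.14, 3.14, 3.14].

INTERFACE

Orientations are given as a unit quaternion [w, x, y, z].
In Python, from plant import * gives the robot as it stands.
- The arm moves only by the tool move_arm, never from a script. Its argument "commands" is a list of rows, each a list of 4 numbers: the shift along the tool's x, y, z in mm, then the turn about the tool's y in degrees. In form: [[dx, dy, dz, yaw], ...]. A call has 1 to 8 rows; each row is the pose to reach, as a shift and turn from the pose measured when the call began, along the tool's axes at that moment; what a row does not reach only later rows make up. A row lasts 1/8 s, in which the tool goes at most 62.5 mm and 10.7 degrees, less where a joint would pass 70% of its speed; a pose out of reach is approached as far as the arm can. A call with a gripper value outside its range is refused whole. "claw" is the finger opening in mm, from 0 to 85.4, set as the call begins (left out, the last holds). The fingers move at their own pace and stop on an object; "grip_force" is the grip in N (left out, the last holds). Time passes only in rows, so rows that repeat a pose let the fingers close. It gives the time, the measured TCP pose, the force and the opening at its end, in the units of the state.
- state(): the state, without advancing time (a new reading comes with each control period).
- camera(name): name is "scene" or "top"; returns (picture, depth): 384x512x3 uint8, red, green, blue; 384x512 float32, m along the optical axis (not along the pixel's ray), 0 where there is no reading.
- camera_params(name): a dict with "fov_y" (degrees; the focal length in pixels is half the picture's height over the tangent of half this angle, whatever the lens; pixels are square), "cx", "cy" (the principal point, pixels), "R" (3x3) and "t" (3): a world point X has camera coordinates R X + t. Camera axes: x right, y down, z forward; pixel columns grow to the right and rows downward; lengths in m; the calibration is good to about 2 mm. A picture is of the moment at which its call begins. camera_params takes no time and is no camera call.
- sign_off(): hands the job in, once; it reports no verdict.
Trained networks look in the newest picture that a camera, given by its name, has taken for a name from the list of things; names that differ only in an ending like _2 or _b are one class to them, and where a whole thing is asked for, a point or a joint stands for the part that bears it (a point fixed in the world has none). Each returns a list of dicts, best first, with "confidence" (0 to 1); they miss things now and then, are a little off and sometimes report something else, mostly with a low value. They report only what shows in the picture. A call takes as long as a camera call. They do not tell look-alikes from the thing itself.
- regions_of(camera, query): "region" (384x512 bool, what is visible of it) and "point" ([row, column] in pixels, amid what is visible of it).
- landmark_of(camera, query): "point" ([row, column] in pixels: a listed point, or the origin of a listed thing).
The state is a dict: "t": time; "joints": joint angles; "joint_velocities": joint speeds; "tau": joint torques, N m; "ee_pos": TCP position; "eef_rot": TCP orientation; "ft_force": force on the tool from outside, world axes, zero at the start; "wrist_torque": the same for the moment, N m; "opening": finger opening in m.
Only numpy, scipy, OpenCV 4.12 (cv2) and the standard library are available. Lean on these libraries where they do the work, as an engineer would, in place of code of your own. Each camera call takes 0.05 s, during which the arm holds its last target. There are 200 camera calls.

TASK

Load the black sample slider into the bench reader: with one fingertip press down the long thumb plate of the spring-closed cover and keep it down, and meanwhile with the other fingertip push the slider by its upright end block along the track until its flat head is fully home against the stop under the cover. Then let the cover close and move clear. Only press and push, never lift the slider, and leave the other things on the bench where they stand.

Things in the scene. Friction and masses are not known exactly. Their poses are not given: they have to be found in the camera images.
- reader: White bench reader, fixed. Origin: on the centre line of its slider track, under the front of the shut cover, at table height (z = 0). +x is the pushing direction (into the reader, away from the robot), +y left across the track. The deck spans x -185 to +60, y -51 to +99 mm, its top 16 mm above the table; two 8 mm high rails leave a 39 mm wide track centred on y = 0. A 60 mm high housing starts at x = +63 mm.
- stop (a point): Centre of the stop's face at the inner end of the track, under the cover: x = +52 mm in the reader's frame, 23 mm above the table. The slider's head is fully home when its front touches this face.
- cover (a joint): Steel rocking cover: 0 = shut, 0.8 = end stop. Right of its axle is the cover, left of it the thumb plate; pressing the plate down raises the cover. A spring shuts it when let go: about 2 N at the plate's middle starts it, about 4.3 N holds it at 0.6. The slider's head passes from about 0.45 rad; 0.55 to 0.65 is comfortable. Open at 0.6, its far edge stands about 95 mm above the table.
- cover_hinge (a point): Point on the cover's axle, which runs along the reader's x at y = +50 mm, 46 mm above the table (this point: x = -112 mm).
- skirt (a point): Middle of the foot of the cover's front skirt, a 4 mm thick, 34 mm wide plate across the track (x = -4 to 0 mm) that bars it when shut, 2 mm above the deck. A notch 24 mm wide and 8 mm high in its foot lets only the slider's neck through. Shut, the cover lies over x = -4 to +54 mm, its top 50 mm above the table.
- thumb_plate (a point): Middle of the thumb plate's upper face; moves with the cover. A flat strip 145 mm long along the reader's x (x = -185 to -40 mm), from 4 to 60 mm left of the axle, so a finger can slide along it while the other pushes. Shut, it slopes up to the left by 0.35 rad (outer edge 68 mm above the table); at 0.6 rad it slopes down to the left by 0.25 rad, this point then 40 mm above the table.
- slider: Black plastic sample slider, loose, 150 g, in the track. Origin: centre of the underside of its flat head; +x along the track into the reader. Head 44 mm long, 36 wide, 14 high, round glass window on top; a neck 10 mm wide, 38 long, 6 high joins it to an upright end block 16 mm long, 36 wide, 50 high (top 66 mm above the table) at the rear (-x), which stays outside the cover.
- push_face (a point): Centre of the rear (-x) face of the slider's end block, the face to push, 41 mm above the table, 76 mm behind the slider's origin. Fully home it is at x = -46 mm in the reader's frame.
- vial: Bystander: a small capped glass vial, 24 mm wide, 45 mm tall, standing on the table right of the reader; origin at its underside.
- stopper: Bystander: a small glass stopper, 26 mm wide, 36 mm tall, standing on the table right of the reader; origin at its underside.
- reagent: Bystander: an amber bottle, 64 mm wide, 130 mm tall, standing at the left; origin at its underside.
- flask: Bystander: a conical glass flask, 84 mm wide, 120 mm tall, standing at the right; origin at its underside.
- beaker: Bystander: a glass beaker, 70 mm wide, 85 mm tall, standing at the right; origin at its underside.
- spatula: Bystander: a spoon, 160 mm long, lying on the table left of the reader; origin at its underside.
- cork_ring: Bystander: a cork flask ring, 110 mm wide, 30 mm tall, lying at the left; origin at its underside.
Not all that is in view belongs to the job. Of the things that look like the slider, the middle-sized one is meant.

How it is judged:
By the outcome, as a careful person would: the job done as asked, in the order asked, and still so for the second after the job is handed in, with the robot touching nothing.
It also fails if it takes over 40 s, if anything falls off the work surface, if the arm or the gripper's body presses on something with over 40 N, if the wrist force passes 120 N, or if a joint passes its speed limit or range.

## Working session

There is one attempt and no reset: what is moved stays moved. The work goes in short steps, Python scripts to look and compute and a tool call to move; the robot and the scene stay as the last step left them, time stands still between calls to the robot, and variables do not carry over. Pictures are saved under pics/ and viewed, about 8 in all and at most 12, crops included, and the job is handed in when it is done.

Besides the shell and the picture viewer there is one more tool, called by a JSON object that holds its "api" and its "payload", one argument or row to a line. move_arm: Moves the arm, as the interface text tells. Its arguments: {"type":"object","properties":{"commands":{"type":"array","items":{"type":"array","items":{"type":"number"}}},"claw":{"type":"number"},"grip_force":{"type":"number"}},"required":["commands"]}

```bash
ls; mkdir -p pics; cat > h.py <<'E'
from plant import *
import numpy as np, cv2
def px2w(cam,r,c,d):
    p=camera_params(cam); f=192/np.tan(np.radians(p["fov_y"])/2)
    X=np.array([(c-p["cx"])/f*d,(r-p["cy"])/f*d,d]); return np.array(p["R"]).T@(X-np.array(p["t"]))
def ray_z(cam,r,c,z):
    a=px2w(cam,r,c,1.0); p=camera_params(cam); o=-np.array(p["R"]).T@np.array(p["t"])
    return o+(a-o)*(z-o[2])/(a[2]-o[2])
def w2px(cam,X):
    p=camera_params(cam); f=192/np.tan(np.radians(p["fov_y"])/2)
    c=np.array(p["R"])@X+np.array(p["t"]); return np.array([p["cy"]+f*c[1]/c[2],p["cx"]+f*c[0]/c[2]])
E
python3 - <<'E'
from h import *
s=state(); print({k:np.round(v,3) for k,v in s.items()})
ims=[]
for c in ["scene","top"]:
    im,d=camera(c); np.savez(f"{c}.npz",im=im,d=d); cv2.imwrite(f"pics/{c}1.png",im[...,::-1])
    p=camera_params(c); print(c,p["fov_y"],np.round(-np.array(p["R"]).T@np.array(p["t"]),3),np.round(p["R"],2).tolist())
    for q in ["slider","push_face","thumb_plate","cover_hinge","stop","skirt","reader"]:
        for o in landmark_of(c,q)[:4]:
            r,cc=o["point"]; ri,ci=min(max(int(r),0),383),min(max(int(cc),0),511)
            print(c,q,round(o["confidence"],2),np.round([r,cc]),np.round(px2w(c,r,cc,d[ri,ci]),3) if d[ri,ci]>0 else None)
E
```

```text
pics
{'t': np.float64(0.0), 'joints': array([ 1.148,  0.053,  1.402, -0.   ,  1.689, -0.07 ]), 'joint_velocities': array([ 0.001,  0.001,  0.   , -0.001, -0.   ,  0.001]), 'tau': array([ 0.0000e+00, -3.8168e+01, -3.6018e+01, -0.0000e+00,  6.0000e-03,
        0.0000e+00]), 'ee_pos': array([0.181, 0.492, 0.23 ]), 'eef_rot': array([-0.696,  0.697, -0.124,  0.124]), 'ft_force': array([-0.72 , -0.562,  0.741]), 'wrist_torque': array([-0.034,  0.015,  0.018]), 'opening': np.float64(0.085)}
scene 43.46094141850322 [ 1.384 -0.038  1.165] [[0.07, 1.0, 0.0], [0.81, -0.05, -0.59], [-0.59, 0.04, -0.81]]
scene slider 0.77 [198. 270.] [0.586 0.076 0.031]
scene slider 0.68 [227. 214.] [ 0.661 -0.089  0.013]
scene slider 0.62 [164. 205.] [ 0.438 -0.111  0.021]
scene push_face 0.93 [180. 190.] [ 0.514 -0.155  0.046]
scene push_face 0.7 [174. 260.] [0.518 0.051 0.061]
scene push_face 0.5 [240. 196.] [ 0.692 -0.14   0.003]
scene thumb_plate 0.66 [165. 287.] [0.489 0.135 0.059]
scene cover_hinge 0.72 [169. 272.] [0.465 0.094 0.016]
scene cover_hinge 0.71 [160. 283.] [0.467 0.123 0.057]
scene stop 0.9 [221. 286.] [0.684 0.109 0.059]
scene stop 0.51 [211. 408.] [0.658 0.458 0.035]
scene skirt 0.6 [195. 268.] [0.573 0.072 0.031]
scene skirt 0.58 [206. 276.] [0.627 0.087 0.052]
scene reader 0.57 [211. 280.] [0.645 0.096 0.053]
top 45.30082142060321 [0.344 0.028 1.35 ] [[0.02, -1.0, 0.02], [-0.98, -0.03, -0.18], [0.18, -0.02, -0.98]]
top slider 0.56 [248. 290.] [ 0.426 -0.101  0.019]
top slider 0.53 [198. 228.] [0.566 0.083 0.026]
top push_face 0.89 [221. 237.] [0.494 0.053 0.065]
top push_face 0.77 [220. 314.] [ 0.503 -0.162  0.068]
top thumb_plate 0.92 [227. 211.] [0.476 0.125 0.057]
top cover_hinge 0.63 [226. 223.] [0.481 0.093 0.05 ]
top stop 0.69 [186. 230.] [0.604 0.078 0.016]
top skirt 0.97 [186. 229.] [0.602 0.081 0.016]
top reader 0.63 [186. 231.] [0.604 0.077 0.015]
```

```bash
python3 - <<'E'
import cv2
a=cv2.imread("pics/scene1.png");b=cv2.imread("pics/top1.png")
cv2.imwrite("pics/sceneL.png",cv2.resize(a,(800,600),interpolation=cv2.INTER_CUBIC))
cv2.imwrite("pics/topL.png",cv2.resize(b,(800,600),interpolation=cv2.INTER_CUBIC))
cv2.imwrite("pics/cropT.png",cv2.resize(b[150:290,170:340],None,fx=4,fy=4,interpolation=cv2.INTER_CUBIC))
E
```

```text
(no output)
```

View pics/sceneL.png

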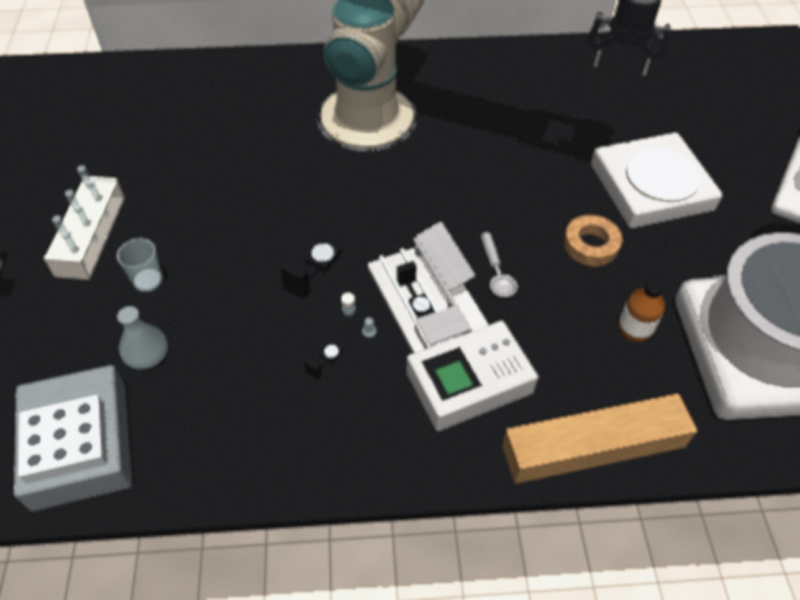

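View pics/cropT.png

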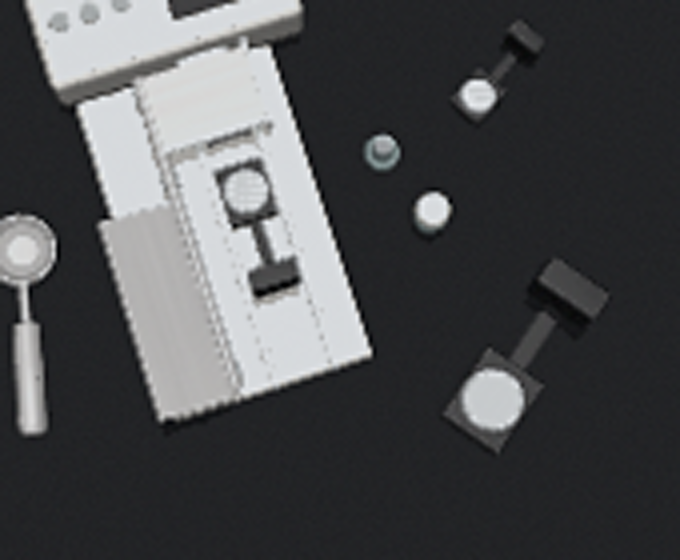

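The deck holds one black slider in the track, with its window at full px (row 198, col 231) and its block at (219, 238). Two look-alikes lie on the table in the top picture: a larger one with its window at (250, 293) and block at (222, 312), and a smaller one with its window at (174, 289) and block at (160, 301). The middle-sized one is the slider in the track, and the close crop confirms this. Next I'll fit the reader pose from depth.

```bash
cat > fit.py <<'E'
from h import *
from scipy.optimize import differential_evolution, minimize
from scipy.spatial.transform import Rotation as Ro
P=[]
for c in ["top","scene"]:
    z=np.load(c+".npz"); d=z["d"]; p=camera_params(c); f=192/np.tan(np.radians(p["fov_y"])/2)
    r,cc=np.mgrid[0:384,0:512]; X=np.stack([(cc-p["cx"])/f*d,(r-p["cy"])/f*d,d],-1)
    W=(X-np.array(p["t"]))@np.array(p["R"]); m=(d>0)&(np.hypot(W[...,0]-.56,W[...,1]-.09)<.2)
    P.append(W[m]); t=W[(d>0)&(np.hypot(W[...,0]-.5,W[...,1]+.05)<.05)]; print(c,m.sum(),"table z",np.median(t[:,2]),t[:,2].std())
def rf(W,q):
    D=W[:,:2]-q[:2]; c,s=np.cos(q[2]),np.sin(q[2]); return D@np.array([[c,-s],[s,c]])*1e3
def model(L):
    x,y=L.T; h=np.zeros(len(x)); ig=np.zeros(len(x),bool)
    dk=(x>-185)&(x<63)&(y>-51)&(y<99); h[dk]=16
    h[(x>63)&(x<90)&(y>-45)&(y<90)]=60
    pl=(x>-185)&(x<-40)&(y>54)&(y<106); h[pl]=48.2+.365*(y[pl]-50)
    cv=(x>-4)&(x<54)&(y>-17)&(y<50); h[cv]=50
    ig|=(np.abs(y)<24)&(x<-4)&(x>-185); ig|=(y>35)&(y<54)&dk; ig|=(x>90)|((x>54)&(x<63))
    ig|=(x>63)&((y<-45)|(y>90))
    return h,ig
def cost(q):
    o=0
    for W in P:
        h,ig=model(rf(W,q)); e=np.abs(W[:,2]*1e3-h); o+=np.minimum(e,12)[~ig].sum()/len(W)+3*ig.mean()
    return o
r=differential_evolution(cost,[(.53,.66),(.03,.14),(.1,.5)],seed=1,maxiter=60,popsize=12)
q=r.x; print("reader",q,r.fun)
for W in P:
    h,ig=model(rf(W,q)); e=(W[:,2]*1e3-h)[~ig]; print("med err",np.median(e),np.mean(np.abs(e)<4))
    L=rf(W,q); b=(np.abs(L[:,1])<22)&(L[:,0]<-10)&(L[:,0]>-180)&(W[:,2]>.052)
    print("block top pts",b.sum(),L[b].min(0),L[b].max(0),np.median(L[b],0),np.median(W[b,2]))
np.save("q.npy",q)
A=Ro.from_quat(np.roll(state()["eef_rot"],-1)).as_matrix(); print("tool axes cols\n",A.round(3),"x yaw deg",np.degrees(np.arctan2(A[1,0],A[0,0])),"need",np.degrees(q[2]))
E
python3 fit.py
```

```text
top 14466 table z -2.7948189394215078e-05 0.00609987320233968
scene 11819 table z 0.0007693861368372923 0.0049227276035485185
reader [0.61032319 0.08851065 0.33620512] 5.991847121569538
med err -0.11949824583291274 0.7821602521249165
block top pts 80 [-121.80229139  -18.62908059] [-104.94753672   16.970679  ] [-114.08773097   -0.74893619] 0.06520479950161612
med err 0.8441934653911076 0.7757225433526012
block top pts 93 [-122.09205624  -19.41100727] [-101.73339329   18.02414223] [-107.7195544    -2.38076548] 0.06474893467553099
tool axes cols
 [[ 0.938  0.     0.346]
 [-0.346  0.     0.938]
 [ 0.    -1.     0.   ]] x yaw deg -20.21245087654045 need 19.26313423494378
```

```bash
cat > ov.py <<'E'
from h import *
import sys
q=np.load("q.npy")
def r2w(x,y,z): c,s=np.cos(q[2]),np.sin(q[2]); return np.array([q[0]+(c*x-s*y)/1e3,q[1]+(s*x+c*y)/1e3,z/1e3])
def overlay(cam,im,out,r0,r1,c0,c1,k,extra=[]):
    I=cv2.resize(im[r0:r1,c0:c1,::-1],None,fx=k,fy=k,interpolation=cv2.INTER_CUBIC)
    def L(pts,col):
        p=np.array([w2px(cam,r2w(*a))[::-1] for a in pts]); p=((p-[c0,r0]+.5)*k).astype(int); cv2.polylines(I,[p],True,col,1)
    L([(-185,-51,16),(60,-51,16),(60,99,16),(-185,99,16)],(0,0,255))
    L([(-185,-19.5,24),(-4,-19.5,24),(-4,19.5,24),(-185,19.5,24)],(0,255,0))
    L([(-185,54,49),(-40,54,49),(-40,106,68),(-185,106,68)],(255,0,0))
    for a,col in extra: L(a,col)
    cv2.imwrite(out,I)
if __name__=="__main__":
    ims=[]
    for cam,w in [("top",(160,260,180,280)),("scene",(140,240,230,330))]:
        overlay(cam,np.load(cam+".npz")["im"],"pics/_.png",*w,4,[([(-121.5,-18,66),(-105.5,-18,66),(-105.5,18,66),(-121.5,18,66)],(0,255,255))])
        ims.append(cv2.imread("pics/_.png"))
    cv2.imwrite("pics/ov1.png",np.hstack(ims))
E
python3 ov.py
```

```text
(no output)
```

View pics/ov1.png

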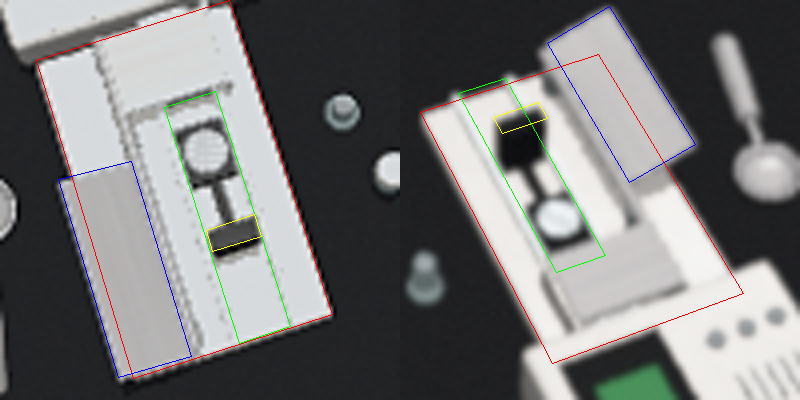

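```bash
cat > st.py <<'E'
from ov import *
from scipy.spatial.transform import Rotation as Ro
def st(tx=None):
    s=state(); p=np.array(s["ee_pos"]); A=Ro.from_quat(np.roll(s["eef_rot"],-1)).as_matrix()
    c,sn=np.cos(q[2]),np.sin(q[2]); R=np.array([[c,-sn,0],[sn,c,0],[0,0,1]])
    l=R.T@(p-[q[0],q[1],0])*1e3; yaw=np.degrees(np.arctan2(A[1,0],A[0,0])-q[2])
    print("t",round(s["t"],2),"reader xyz",l.round(1),"tilt",A[2].round(3),"yaw err",yaw.round(2),"F",(R.T@s["ft_force"]).round(2),"M",(R.T@s["wrist_torque"]).round(2),"open",round(s["opening"]*1e3,1))
    if tx is not None: print("cmd to",tx,(A.T@(r2w(*tx)-p)*1e3).round(1),"turn",yaw.round(2))
E
python3 -c "
from st import *
st((-145,42,140))
for n in ['reagent','cork_ring','spatula']:
  o=landmark_of('top',n)[:1]; print(n,o and ray_z('top',*o[0]['point'],0))
"
```

```text
t 0.8 reader xyz [-271.6  523.1  231.4] tilt [ 0. -1.  0.] yaw err -39.48 F [ 0.31 -0.49 -0.17] M [ 0.02 -0.   -0.02] open 85.2
cmd to (-145, 42, 140) [ 403.5   91.3 -290.9] turn -39.48
reagent [0.62241076 0.48254441 0.        ]
cork_ring [0.41626264 0.42816331 0.        ]
spatula [0.47338662 0.22602133 0.        ]
```

{"api": "move_arm", "payload": {
  "commands": [
    [50,0,-36,-5],
    [100,0,-72,-10],
    [150,0,-108,-15],
    [200,0,-144,-20],
    [250,10,-180,-25],
    [300,20,-216,-30],
    [350,40,-252,-35],
    [400,60,-288,-39.5]
  ],
  "claw": 70
}}

```text
t: 1.95
ee_pos: [0.4558, 0.086, 0.1726]
eef_rot: [0.697, -0.697, -0.12, 0.119]
ft_force: [1.7, 0.5, 0.0]
opening: 0.07
```

```bash
python3 -c "
from st import *
st((-145,42,85))
"
```

```text
t 1.95 reader xyz [-146.7   48.6  172.6] tilt [ 0.001 -1.    -0.   ] yaw err 0.17 F [ 1.77 -0.09  0.  ] M [ 0.03 -0.    0.03] open 70.0
cmd to (-145, 42, 85) [ 1.6 87.6 -6.6] turn 0.17
```

{"api": "move_arm", "payload": {
  "commands": [
    [1,30,-4,0],
    [1.5,60,-6.5,0.2],
    [1.5,85,-6.5,0.2],
    [1.5,88,-6.5,0.2],
    [1.5,88,-6.5,0.2]
  ]
}}

```text
t: 2.58
ee_pos: [0.4599, 0.0805, 0.0854]
eef_rot: [0.697, -0.697, -0.119, 0.117]
ft_force: [0.3, -0.5, 0.4]
opening: 0.0703
```

```bash
python3 -c "
from st import *
ims=[]
for cam,w in [('top',(150,250,180,280)),('scene',(130,230,230,330))]:
    im,d=camera(cam); overlay(cam,im,'pics/_.png',*w,4,[([(-156,-7,76),(-134,-7,76),(-134,7,76),(-156,7,76)],(0,255,255)),([(-156,77,76),(-134,77,76),(-134,91,76),(-156,91,76)],(0,255,255))]); ims.append(cv2.imread('pics/_.png'))
cv2.imwrite('pics/v2.png',np.hstack(ims)); st()
"
```

```text
t 2.67 reader xyz [-144.3   42.    86. ] tilt [ 0.004 -1.    -0.001] yaw err -0.03 F [ 0.15 -0.1   0.64] M [-0.   -0.01 -0.01] open 69.6
```

View pics/v2.png

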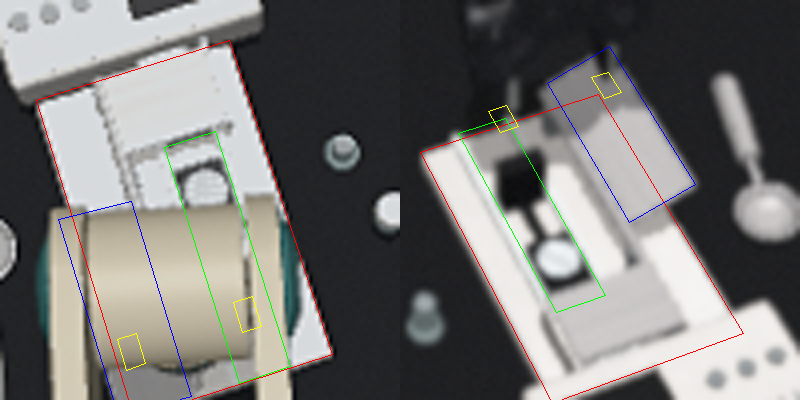

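The scene view shows the fingertips behind the slider block: the push finger at about crop (515, 100) and the plate finger over the plate at (607, 70). The top view is hidden by the arm. I'll descend until it touches.

{"api": "move_arm", "payload": {
  "commands": [
    [0,8,0,0],
    [0,16,0,0],
    [0,20,0,0],
    [0,20,0,0]
  ]
}}

```text
t: 3.18
ee_pos: [0.46, 0.0805, 0.0655]
eef_rot: [0.697, -0.697, -0.119, 0.117]
ft_force: [-0.8, -0.4, -0.4]
opening: 0.0697
```

{"api": "move_arm", "payload": {
  "commands": [
    [0,4,0,0],
    [0,8,0,0],
    [0,8,0,0]
  ]
}}

```text
t: 3.55
ee_pos: [0.4598, 0.0805, 0.0571]
eef_rot: [0.697, -0.697, -0.119, 0.117]
ft_force: [0.7, -0.5, -0.8]
opening: 0.07
```

```bash
python3 -c "
from st import *
st()"
```

```text
t 3.55 reader xyz [-144.8   42.1   57.1] tilt [ 0.002 -1.    -0.   ] yaw err -0.02 F [ 0.5  -0.67 -0.77] M [0.02 0.05 0.02] open 70.0
```

{"api": "move_arm", "payload": {
  "commands": [
    [0,3,0,0],
    [0,6,0,0],
    [0,6,0,0]
  ]
}}

```text
t: 3.92
ee_pos: [0.4599, 0.0806, 0.0512]
eef_rot: [0.697, -0.697, -0.119, 0.117]
ft_force: [-0.2, -0.2, 2.5]
opening: 0.0701
```

{"api": "move_arm", "payload": {
  "commands": [
    [0,3,0,0],
    [0,6,0,0],
    [0,6,0,0]
  ]
}}

```text
t: 4.3
ee_pos: [0.4601, 0.0807, 0.0451]
eef_rot: [0.697, -0.697, -0.119, 0.117]
ft_force: [-0.5, 1.1, 4.1]
opening: 0.0697
```

```bash
python3 -c "
from st import *
im,d=camera('scene'); np.savez('s3.npz',im=im,d=d); cv2.imwrite('pics/v3.png',cv2.resize(im[130:240,225:335,::-1],None,fx=5,fy=5,interpolation=cv2.INTER_CUBIC)); st()"
```

```text
t 4.35 reader xyz [-144.4   42.2   45.2] tilt [ 0.003 -1.    -0.   ] yaw err -0.02 F [0.4  0.92 3.04] M [ 0.31 -0.09  0.05] open 69.8
```

View pics/v3.png

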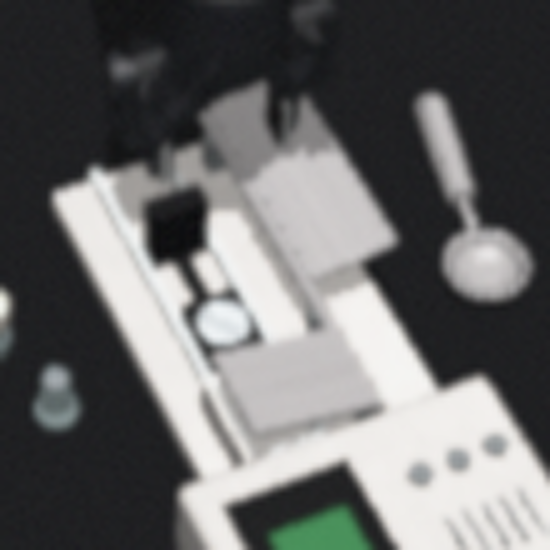

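The finger rests on the plate and the cover has begun to rise; its edge is at crop (215, 375). I'll measure the cover angle from depth.

```bash
cat > ang.py <<'E'
from st import *
def cloud(d,cam="scene"):
    p=camera_params(cam); f=192/np.tan(np.radians(p["fov_y"])/2); r,cc=np.mgrid[0:384,0:512]
    W=(np.stack([(cc-p["cx"])/f*d,(r-p["cy"])/f*d,d],-1)-np.array(p["t"]))@np.array(p["R"]); W=W[d>0]
    c,s=np.cos(q[2]),np.sin(q[2]); D=W[:,:2]-q[:2]
    return np.c_[D@np.array([[c,-s],[s,c]])*1e3,W[:,2]*1e3]
def fitl(y,z):
    k=np.ones(len(y),bool)
    for _ in range(4):
        a=np.polyfit(y[k],z[k],1); k=np.abs(z-np.polyval(a,y))<6
    return a,k.sum()
def ang(d,x0=-100):
    L=cloud(d); x,y,z=L.T
    m=(x>x0)&(x<-45)&(y>57)&(y<100)&(z>25)
    a,n=fitl(y[m],z[m]); print("plate: rad",round(.35-np.arctan(a[0]),3),"z@y80",np.polyval(a,80).round(1),n)
    m=(x>2)&(x<48)&(y>-15)&(y<48)&(z>40)
    a,n=fitl(y[m],z[m]); print("cover: rad",round(-np.arctan(a[0]),3),n)
    m=(np.abs(y)<17)&(x>-145)&(x<-15)&(z>58)&(z<72)
    if m.sum(): print("block top x",np.percentile(x[m],[2,50,98]).round(1),m.sum())
E
python3 -c "
from ang import *
ang(np.load('scene.npz')['d']); ang(np.load('s3.npz')['d'])"
```

```text
plate: rad -0.02 z@y80 59.6 242
cover: rad -0.006 299
block top x [-120.6 -110.9 -102.2] 66Traceback (most recent call last):
  File "<string>", line 3, in <module>
    ang(np.load('scene.npz')['d']); ang(np.load('s3.npz')['d'])
                                    ~~~^^^^^^^^^^^^^^^^^^^^^^^^
  File "ang.py", line 15, in ang
    a,n=fitl(y[m],z[m]); print("plate: rad",round(.35-np.arctan(a[0]),3),"z@y80",np.polyval(a,80).round(1),n)
        ~~~~^^^^^^^^^^^
  File "ang.py", line 10, in fitl
    a=np.polyfit(y[k],z[k],1); k=np.abs(z-np.polyval(a,y))<6
    raise TypeError("expected non-empty vector for x")
TypeError: expected non-empty vector for x
```

```bash
sed -i 's/    for _ in range(4):/    a=min(((s,i) for s in np.linspace(-.9,.5,57) for i in [np.median(z-s*y)]),key=lambda a:np.minimum(np.abs(z-a[0]*y-a[1]),6).sum()); k=np.abs(z-np.polyval(a,y))<6\n    for _ in range(3):/; s/(z>25)$/(z>25)\&(z<75)/; s/(z>40)$/(z>40)\&(z<110)/' ang.py; python3 -c "
from ang import *
d=np.load('s3.npz')['d'];ang(np.load('scene.npz')['d']); ang(d)"
```

```text
plate: rad -0.02 z@y80 59.6 242
cover: rad -0.006 299
block top x [-120.6 -110.9 -102.2] 66
plate: rad 0.211 z@y80 52.9 225
cover: rad 0.207 277
block top x [-139.4 -112.4 -103. ] 76
```

{"api": "move_arm", "payload": {
  "commands": [
    [0,3,0,0],
    [0,6,0,0],
    [0,9,0,0],
    [0,12,0,0],
    [0,12,0,0]
  ]
}}

```text
t: 4.97
ee_pos: [0.4602, 0.0805, 0.0331]
eef_rot: [0.697, -0.697, -0.119, 0.117]
ft_force: [0.0, 0.8, 5.3]
opening: 0.0702
```

```bash
python3 -c "
from ang import *
im,d=camera('scene'); ang(d); st()"
```

```text
plate: rad 0.603 z@y80 41.0 191
cover: rad 0.598 237
block top x [-140.7 -111.4 -102.9] 86
t 5.03 reader xyz [-144.3   42.    33.2] tilt [ 0.003 -1.    -0.   ] yaw err -0.03 F [0.68 2.47 4.71] M [ 0.42 -0.04  0.05] open 70.1
```

{"api": "move_arm", "payload": {
  "commands": [
    [5,0,0,0],
    [10,0,0,0],
    [15,0,0,0],
    [20,0,0,0],
    [25,0,0,0],
    [30,0,0,0],
    [35,0,0,0],
    [35,0,0,0]
  ]
}}

```text
t: 6.02
ee_pos: [0.4936, 0.0923, 0.0332]
eef_rot: [0.697, -0.697, -0.119, 0.117]
ft_force: [-2.1, 0.7, 4.5]
opening: 0.07
```

```bash
python3 -c "
from ang import *
im,d=camera('scene'); ang(d,-85); st(); cv2.imwrite('pics/v4.png',cv2.resize(im[130:240,225:335,::-1],None,fx=5,fy=5,interpolation=cv2.INTER_CUBIC))"
```

```text
plate: rad 0.601 z@y80 41.3 139
cover: rad 0.588 241
block top x [-110.1  -89.5  -79.2] 77
t 6.08 reader xyz [-108.9   42.1   33.3] tilt [ 0.003 -1.    -0.   ] yaw err -0.03 F [-0.84  1.77  4.62] M [0.45 0.26 0.07] open 70.3
```

View pics/v4.png

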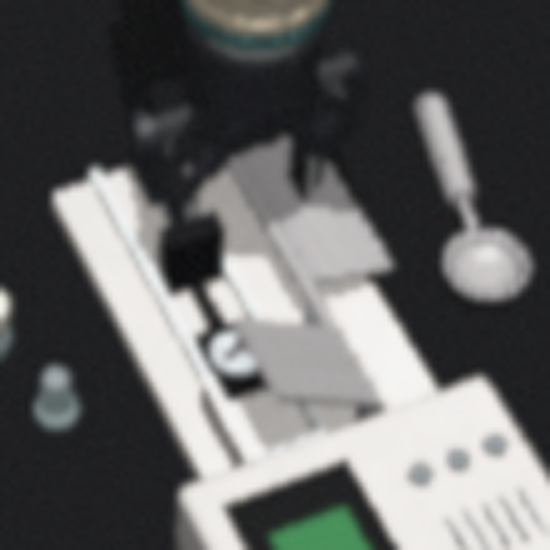

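The slider is moving: the block is now at crop (193, 250), the head is going under the open cover at (240, 355), and the cover holds at about 0.6. I'll keep pushing.

{"api": "move_arm", "payload": {
  "commands": [
    [5,0,0,0],
    [11,0,0,0],
    [17,0,0,0],
    [23,0,0,0],
    [29,0,0,0],
    [35,0,0,0],
    [40,0,0,0],
    [42,0,0,0]
  ]
}}

```text
t: 7.08
ee_pos: [0.5332, 0.1061, 0.0333]
eef_rot: [0.697, -0.697, -0.119, 0.117]
ft_force: [-4.3, -0.4, 5.3]
opening: 0.0699
```

```bash
python3 -c "
from ang import *
im,d=camera('scene'); ang(d,-60); st()"
```

```text
plate: rad 0.612 z@y80 40.8 55
cover: rad 0.584 238
block top x [-69.2 -48.5 -38.2] 90
t 7.12 reader xyz [-66.8  42.1  33.4] tilt [ 0.003 -1.    -0.   ] yaw err -0.02 F [-2.96  1.44  4.73] M [0.46 0.55 0.08] open 70.1
```

{"api": "move_arm", "payload": {
  "commands": [
    [2,0,0,0],
    [4,0,0,0],
    [6,0,0,0],
    [7,0,0,0],
    [7,0,0,0]
  ]
}}

```text
t: 7.75
ee_pos: [0.5401, 0.1086, 0.0334]
eef_rot: [0.697, -0.697, -0.119, 0.117]
ft_force: [-3.2, -0.2, 4.8]
opening: 0.07
```

{"api": "move_arm", "payload": {
  "commands": [
    [1,0,0,0],
    [2,0,0,0],
    [2,0,0,0]
  ]
}}

```text
t: 8.12
ee_pos: [0.5421, 0.1092, 0.0335]
eef_rot: [0.697, -0.697, -0.119, 0.117]
ft_force: [-4.0, -0.4, 5.0]
opening: 0.07
```

```bash
python3 -c "
from ang import *
im,d=camera('scene'); ang(d,-60); st()"
```

```text
plate: rad 0.597 z@y80 41.1 49
cover: rad 0.595 234
block top x [-54.6 -37.7 -28.3] 84
t 8.18 reader xyz [-57.6  42.1  33.5] tilt [ 0.004 -1.    -0.   ] yaw err -0.02 F [-4.01  1.27  3.84] M [0.38 0.62 0.13] open 70.0
```

{"api": "move_arm", "payload": {
  "commands": [
    [0.5,0,0,0],
    [1,0,0,0],
    [1.5,0,0,0],
    [1.5,0,0,0]
  ]
}}

```text
t: 8.68
ee_pos: [0.5425, 0.1093, 0.0335]
eef_rot: [0.697, -0.697, -0.118, 0.118]
ft_force: [-11.0, -2.2, 9.4]
opening: 0.0699
```

```bash
python3 -c "
from ang import *
st()"
```

```text
t 8.68 reader xyz [-57.1  42.   33.5] tilt [ 0.001 -1.    -0.   ] yaw err -0.05 F [-11.11   1.58   9.45] M [ 0.3   1.59 -0.08] open 69.9
```

{"api": "move_arm", "payload": {
  "commands": [
    [1,0,0,0],
    [2,0,0,0],
    [2,0,0,0]
  ]
}}

```text
t: 9.05
ee_pos: [0.5426, 0.1093, 0.0335]
eef_rot: [-0.697, 0.697, 0.116, -0.119]
ft_force: [-17.0, -3.9, 13.6]
opening: 0.0702
```

```bash
python3 -c "
from ang import *
st();im,d=camera('scene'); ang(d,-60); cv2.imwrite('pics/v5.png',cv2.resize(im[130:240,225:335,::-1],None,fx=5,fy=5,interpolation=cv2.INTER_CUBIC))"
```

```text
t 9.05 reader xyz [-57.1  42.   33.5] tilt [-0.005 -1.     0.   ] yaw err -0.1 F [-17.35   1.98  13.63] M [ 0.22  2.53 -0.47] open 70.2
plate: rad 0.57 z@y80 42.2 50
cover: rad 0.595 237
block top x [-54.8 -36.8 -28.3] 82
```

View pics/v5.png

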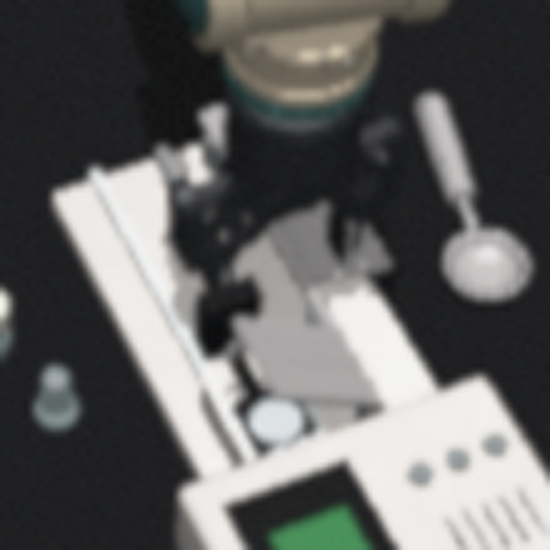

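The head sits at the stop, with its window at crop (275, 420) under the raised cover. The force rose from 11 to 17 N with no motion, so this is a hard stop. I'll back the finger off, then let the cover close gently.

{"api": "move_arm", "payload": {
  "commands": [
    [-2,0,0,0],
    [-5,0,0,0],
    [-9,0,0,0],
    [-12,0,0,0],
    [-12,0,0,0]
  ]
}}

```text
t: 9.72
ee_pos: [0.5313, 0.1053, 0.0337]
eef_rot: [-0.697, 0.698, 0.116, -0.119]
ft_force: [3.1, 1.8, 5.1]
opening: 0.0698
```

```bash
python3 -c "
from ang import *
st();im,d=camera('scene'); ang(d,-60)"
```

```text
t 9.72 reader xyz [-69.1  41.9  33.7] tilt [-0.004 -1.    -0.   ] yaw err -0.11 F [3.51 0.68 5.14] M [ 0.35 -0.49 -0.03] open 69.8
plate: rad 0.562 z@y80 41.5 52
cover: rad 0.583 235
block top x [-71.1 -38.9 -29.3] 89
```

{"api": "move_arm", "payload": {
  "commands": [
    [0,-3,0,0],
    [0,-6,0,0],
    [0,-9,0,0],
    [0,-12,0,0],
    [0,-15,0,0],
    [0,-18,0,0],
    [0,-21,0,0],
    [0,-25,0,0]
  ]
}}

```text
t: 10.78
ee_pos: [0.5309, 0.1055, 0.0584]
eef_rot: [-0.697, 0.697, 0.116, -0.12]
ft_force: [-0.5, -0.1, -0.9]
opening: 0.07
```

{"api": "move_arm", "payload": {
  "commands": [
    [0,-20,0,0],
    [0,-50,0,0],
    [0,-90,0,0],
    [-30,-120,0,0],
    [-70,-130,0,0],
    [-110,-130,20,0],
    [-140,-130,60,0],
    [-150,-130,100,0]
  ]
}}

```text
t: 11.78
ee_pos: [0.3555, 0.1512, 0.1895]
eef_rot: [-0.697, 0.697, 0.116, -0.119]
ft_force: [0.0, 0.9, -0.0]
opening: 0.0697
```

{"api": "move_arm", "payload": {
  "commands": [
    [0,0,50,0],
    [0,0,100,0],
    [0,0,150,0],
    [0,0,150,0]
  ]
}}

```text
t: 12.28
ee_pos: [0.3049, 0.2951, 0.1894]
eef_rot: [0.697, -0.697, -0.117, 0.121]
ft_force: [0.0, -0.4, -0.3]
opening: 0.0699
```

```bash
python3 -c "
from ang import *
st(); ims=[]
for cam,w in [('top',(150,250,180,280)),('scene',(140,240,230,330))]:
    im,d=camera(cam); overlay(cam,im,'pics/_.png',*w,4,[([(-46,-18,66),(-30,-18,66),(-30,18,66),(-46,18,66)],(0,255,255))]); ims.append(cv2.imread('pics/_.png'))
    if cam=='scene': ang(d)
    L=cloud(d,cam); x,y,z=L.T; m=(np.abs(y)<16)&(x>-140)&(x<-15)&(z>58)&(z<72); print(cam,np.percentile(x[m],[2,50,98]).round(1))
cv2.imwrite('pics/v6.png',np.hstack(ims))"
```

```text
t 12.28 reader xyz [-220.2  295.8  189.4] tilt [-0.006 -1.     0.001] yaw err 0.13 F [-0.1  -0.34 -0.27] M [0.01 0.03 0.03] open 69.9
top [-47.2 -39.7 -31.5]
plate: rad -0.01 z@y80 59.6 241
cover: rad -0.002 298
block top x [-46.3 -35.9 -28.9] 72
scene [-46.3 -35.5 -28.9]
```

View pics/v6.png

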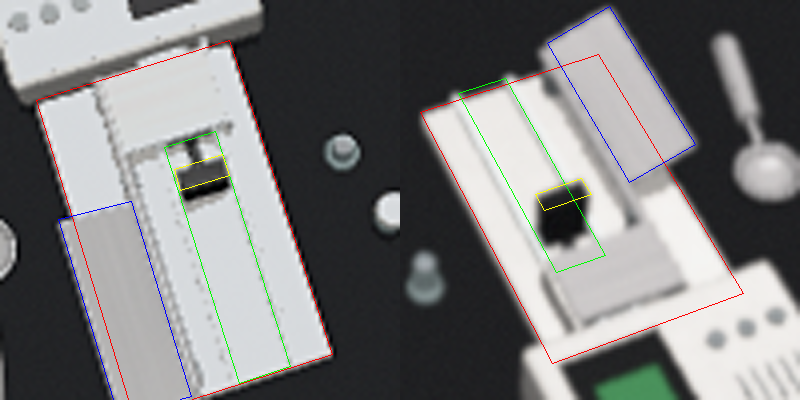

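The cover is shut (0.00 rad from depth), and the block's rear face reads about -46 to -47 mm, which matches home. The neck passes through the notch at crop (195, 150), and the arm is clear.

```bash
python3 -c "
from plant import *
print(sign_off())"
```

```text
the job is handed in; nothing more can be done
None
```

The slider is loaded and the job is handed in, about 12.3 s into the 40 s allowed. I chose the slider in the track, the middle-sized of the three look-alikes.

- **Press and push:** I pressed the thumb plate until the cover stood at about 0.6 rad and held it there. With the other finger I then pushed the slider home and backed that finger off before letting the cover close.
- **Hard stop:** At the end the push force rose from 11 to 17 N with no further motion. The finger was then where the geometry puts home, with the push face at -46 mm.
- **Final checks:** After moving clear, the cover measured shut (0.00 rad). The block's rear edge read -46.3 mm in the scene camera and -47.2 mm in the top camera; home is -46 mm. That 1 mm difference is within the 2 mm calibration.
- **Bystanders:** The stopper and the spatula's bowl look unmoved in the last picture, which shows the vial only in part. The others were out of view; I did not measure any of them at the end, but the arm felt no contact on the way out.

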